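Pack the masking set into its matching trays

TASK

Pack the painter's masking set: put the large tape roll, the small tape roll, the cork sanding block and the seam roller each into the card packing tray whose recess matches its shape and size. Each must lie flat on the floor of its recess, not perched on a rim, with the seam roller's wheel in the wide end of its recess; leave all four in place.

Things in the scene. Friction and masses are not known exactly. Their poses are not given: they have to be found in the camera images.
- roll_large: the large roll of green masking tape, lying flat (axis upright): 66 mm outside diameter, 48 mm high, 25 mm hole. Loose, about 0.13 kg. Origin: centre of its underside; z up along its axis.
- roll_small: the small roll of green masking tape, lying flat (axis upright): 42 mm outside diameter, 36 mm high, 25 mm hole. Loose, about 0.05 kg. Origin: centre of its underside; z up along its axis.
- block: cork sanding block with a dark rubber sole 8 mm thick: 90 mm (its x) by 40 mm (its y) by 30 mm high, same at both ends. Loose, about 0.07 kg. Origin: centre of its underside, z up.
- roller: seam roller lying flat: black bar handle 24 mm wide (y), 28 mm high, x -57 to +23 mm; at its +x end a steel fork 42 mm wide, x +23 to +51, holds a pale wooden wheel (does not turn), 32 mm diameter, axis along y, centre x +48; in all 121 mm (x -57 to +64). Loose, about 0.09 kg. Origin: underside, on the handle's centre line, below the centre of mass: grip across the handle here. z up.
- tray_large: packing tray for the large roll: square, 106 mm, with one round recess 78 mm in diameter. Fixed to the bench, card-brown with a grey recess floor, 14 mm high; the recess is 10 mm deep, its floor 4 mm above the bench. Origin: centre of the recess in plan, on the underside (bench level).
- tray_small: packing tray for the small roll: square, 84 mm, with one round recess 54 mm in diameter. Fixed to the bench, card-brown with a grey recess floor, 14 mm high; the recess is 10 mm deep, its floor 4 mm above the bench. Origin: centre of the recess in plan, on the underside (bench level).
- tray_block: packing tray for the sanding block: 126 mm (x) by 76 mm (y), with one rectangular recess 102 mm (x) by 52 mm (y). Fixed to the bench, card-brown with a grey recess floor, 14 mm high; the recess is 10 mm deep, its floor 4 mm above the bench. Origin: centre of the recess in plan, on the underside (bench level).
- tray_roller: packing tray for the seam roller: x -73 to +80 mm, 76 mm wide (y), fixed, card-brown, 14 mm high. T-shaped recess with grey floor 4 mm above the bench, 10 mm deep: handle part 36 mm wide, x -63 to +16; wheel part 56 mm wide, x +16 to +70. Origin: underside (bench level), on the recess's centre line, where the roller's origin belongs, roller +x (wheel) along tray +x.

How it is judged:
At the end, for the whole second after the job is handed in: Each thing is in its own tray: origin within 12 mm of the tray's in plan, underside less than 7.5 mm above the bench (recess floor: 4 mm), tilt under 0.12 rad, at rest (0.02 m/s, 0.2 rad/s); long axes of block and roller within 0.35 rad of their trays' (horizontal distance between roll_large and tray_large below 0.012 m and z of roll_large in the frame of tray_large below 0.0075 m and angle between each of roll_large, roll_small, block, roller's own z axis and vertical below 0.12 rad and linear speed of each of roll_large, roll_small, block, roller below 0.02 m/s and angular speed of each of roll_large, roll_small, block, roller below 0.2 rad/s and horizontal distance between roll_small and tray_small below 0.012 m and z of roll_small in the frame of tray_small below 0.0075 m and horizontal distance between block and tray_block below 0.012 m and z of block in the frame of tray_block below 0.0075 m and angle between the x axis of block and the x axis of tray_block, either way round below 0.35 rad and horizontal distance between roller and tray_roller below 0.012 m and z of roller in the frame of tray_roller below 0.0075 m and angle between the x axis of roller and the x axis of tray_roller, either way round below 0.35 rad); the robot touches nothing.
It also fails if it takes over 106 s, if anything falls off the work surface, if the arm or the gripper's body presses on something with over 40 N, if the wrist force passes 120 N, or if a joint passes its speed limit or range.

ROBOT

A 7-joint arm with a two-finger parallel gripper is mounted at the origin on the work surface. World frame = base frame: x ahead of the robot, y to its left, z up, the work surface at z = 0. Lengths are in m, angles in rad, forces in N, time in s.
With the tool pointing down it reaches from about 0.425 to 0.925 m from the base axis. Payload 6.8 kg.
Tool frame: the origin (TCP) lies at the very end of the fingers, on their centre line; the grasp point (between the pads) lies manip.pinch_z behind it (manip.pinch_z is the distance from the TCP to the grasp point, in m); z points along the fingers, y is the line along which they close (so a half turn about z gives the same grasp; the last joint's range is limited). The gripper opens to 88 mm and grips with 3 to 60 N. Pads are 20 mm wide; open, the fingers measure 115 mm over their backs; the gripper's body (75 mm by 178 mm) begins 61 mm behind the grasp point.
Start: joints at [-1.432, 0.477, 0.022, 1.555, -0.011, 1.109, -0.083], TCP at [0.165, 0.655, 0.223] pointing down, gripper open.
Joint ranges: [-2.96, 2.96], [-0.34, 2.1], [-1.41, 1.46], [0.24, 2.44], [-1.37, 4.51], [0.17, 1.92], [-2.96, 2.96]. Speed limits (rad/s): [2.39, 2.39, 3.14, 3.14, 3.14, 3.14, 3.14].

INTERFACE

Orientations are given as a rotation vector (axis times angle).
In Python, from bench import manip, vision, workorder gives the robot as it stands.
- The arm moves only by the tool servo_tool, never from a script. Its argument "rows" is a list of rows, each an object with "dp": the shift along the world's x, y, z in cm, a list of three; "dr": the turn, a rotation vector about the world's x, y, z in rad, a list of three; "gripper": the opening, from 0 (shut) to 1 (fully open). A call has exactly 5 rows; each row shifts and turns the commanded pose from where the row before left it; what a row does not reach is not made up. A row lasts 1/8 s, in which the tool goes at most 62.5 mm and 10.7 degrees, less where a joint would pass 70% of its speed; a pose out of reach is approached as far as the arm can. A call is refused whole if a number of a shift passes 6.25 or a number of a turn 0.188, either way. A call with a gripper value outside its range is refused whole. The fingers move at their own pace and stop on an object; the grip force is fixed at half the most. Time passes only in rows, so rows that do not move let the fingers close, or fill a call up. It gives the time, the measured TCP pose, the force, the opening and the grip force at its end, in the units of the state.
- manip.read_state(): the state, without advancing time (a new reading comes with each control period).
- vision.get_image(name): name is "scene" or "side" or "wrist"; returns a dict with "pixels" (384x512x3 uint8, red, green, blue), "z_map" (384x512 float32, m along the optical axis (not along the pixel's ray), 0 where there is no reading), "fx", "fy", "cx", "cy" (pixels), "R" (3x3) and "t" (3): a world point X has camera coordinates R X + t; the wrist camera has in their place "hand_eye" (4x4, takes a point from camera to tool coordinates, whose origin is the TCP and whose axes are the flange's). Camera axes: x right, y down, z forward; pixel columns grow to the right and rows downward; lengths in m; the calibration is good to about 2 mm. The wrist camera is an equidistant fisheye: a pixel r from the principal point sees the ray r / f radians off the axis. A picture is of the moment at which its call begins: read the wrist's pose just before it.
- workorder.sign_off(): hands the job in; it is judged then, once.
The state is a dict: "time": time; "qpos": joint angles; "joint_velocities": joint speeds; "effort": joint torques, N m; "tool_pos": TCP position; "orientation": TCP orientation; "contact_force": force on the tool from outside, world axes, zero at the start; "ft_torque": the same for the moment, N m; "opening": finger opening in m; "finger_force": force on a finger pad.
Only numpy, scipy, OpenCV 4.12 (cv2) and the standard library are available. Lean on these libraries where they do the work, as an engineer would, in place of code of your own. Each camera call takes 0.05 s, during which the arm holds its last target. There are 200 camera calls.

## Working session

There is one attempt and no reset: what is moved stays moved. The work goes in short steps, Python scripts to look and compute and a tool call to move; the robot and the scene stay as the last step left them, time stands still between calls to the robot, and variables do not carry over. Pictures are saved under pics/ and viewed, at most 14 in all, crops included, and the job is handed in when it is done.

Besides the shell and the picture viewer there is one more tool, called after "Call:" as a command line: name --argument value ..., lists and objects as JSON in quotes. servo_tool: Moves the arm, as the interface text tells. Its arguments: {"type":"object","properties":{"rows":{"type":"array"}},"required":["rows"]}

```bash
mkdir -p pics; ls; python3 - <<'E'
from bench import manip, vision, workorder
import cv2,numpy as np
s=manip.read_state();print({k:np.round(v,3) for k,v in s.items()},manip.pinch_z)
for n in["scene","side"]:
    im=vision.get_image(n);np.savez(f"{n}.npz",**im)
    cv2.imwrite(f"pics/{n}0.png",im["pixels"][...,::-1])
    print(n,im["fx"],im["cx"],im["cy"],np.round(im["R"],3).tolist(),np.round(im["t"],3), (-im["R"].T@im["t"]).round(3))
E
```

```text
pics
{'time': np.float64(0.0), 'qpos': array([-1.432,  0.478,  0.022,  1.556, -0.011,  1.109, -0.083]), 'joint_velocities': array([ 0.   , -0.001,  0.002,  0.001, -0.001,  0.003, -0.   ]), 'effort': array([-1.0000e-03, -5.8286e+01,  1.5340e+00, -2.7260e+01, -5.4000e-02,
        1.7000e-02,  0.0000e+00]), 'tool_pos': array([0.165, 0.654, 0.222]), 'orientation': array([-3.870e-01, -3.118e+00,  3.000e-03]), 'contact_force': array([ 0.152, -0.609, -0.881]), 'ft_torque': array([-0.038, -0.   ,  0.035]), 'finger_force': np.float64(0.0), 'opening': np.float64(0.088)} 0.0187
scene 370.0903858612196 258.6761087393825 193.20444353073833 [[0.639, 0.769, -0.017], [0.547, -0.47, -0.693], [-0.541, 0.434, -0.721]] [-0.3   -0.236  1.219] [ 0.98  -0.409  0.709]
side 407.4500513109261 253.56241380790658 187.87727899923703 [[0.927, -0.376, -0.0], [-0.282, -0.696, -0.661], [0.248, 0.612, -0.751]] [-0.478  0.187  1.067] [ 0.231 -0.702  0.924]
```

View pics/scene0.png

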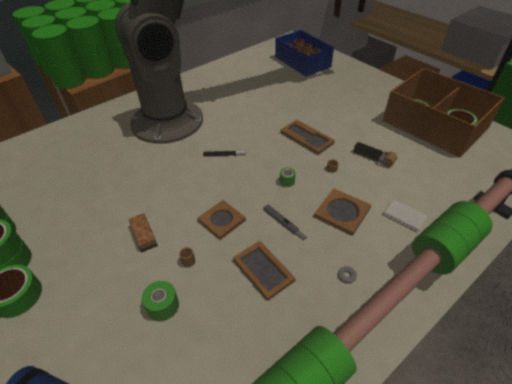

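View pics/side0.png

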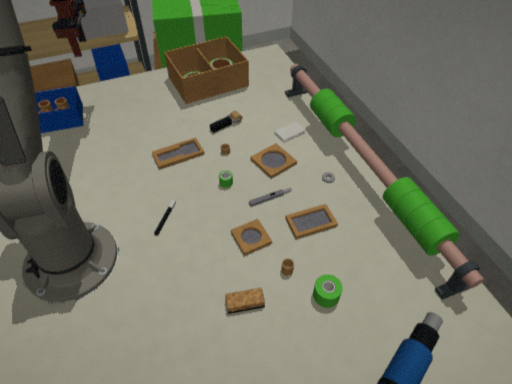

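The scene view shows the block (143,231), large roll (160,299), small roll (288,176) and roller (375,154, wheel to the right). It also shows the trays: small (222,218), large (343,210), block (264,269) and roller (307,136). The side view shows the same items, plus small distractors.

```bash
cat > h.py <<'E'
import numpy as np,cv2
def cloud(im):
    z=im["z_map"].astype(float);v,u=np.mgrid[:z.shape[0],:z.shape[1]]
    C=np.stack([(u-im["cx"])/im["fx"]*z,(v-im["cy"])/im["fy"]*z,z],-1)
    P=(C-im["t"])@im["R"]
    P[z==0]=np.nan
    return P
def blob(mask,u,v):
    n,l=cv2.connectedComponents(mask.astype(np.uint8))
    ys,xs=np.nonzero(mask);i=np.argmin((xs-u)**2+(ys-v)**2)
    return l==l[ys[i],xs[i]]
def rect(P,m):
    return cv2.minAreaRect((P[m][:,:2]*1000).astype(np.float32))
E
python3 - <<'E'
from h import *
px={"scene":dict(block=(143,229),large=(160,289),small=(288,171),roller=(370,153),t_small=(222,208),t_large=(343,195),t_block=(264,250),t_roller=(307,126)),
"side":dict(block=(245,297),large=(328,283),small=(226,176),roller=(222,124),t_small=(250,228),t_large=(273,150),t_block=(311,212),t_roller=(178,146))}
for n in px:
    im=dict(np.load(n+".npz"));P=cloud(im);h=P[...,2]
    hsv=cv2.cvtColor(im["pixels"],cv2.COLOR_RGB2HSV);sat=hsv[...,1]
    g=np.isfinite(h)&(abs(P[...,0]-.6)<.4)&(abs(P[...,1])<.7)
    print(n,"bench z",np.nanmedian(h[g]).round(4))
    for k,(u,v) in px[n].items():
        if k[:2]=="t_": m=(h>.008)&(h<.02)&(sat>100)&(hsv[...,0]<25)
        else:
            H=dict(block=.03,large=.048,small=.036,roller=.028)[k]
            m=(abs(h-H)<.007)
        b=blob(m,u,v);r=rect(P,b)
        print(k,b.sum(),"z",np.median(h[b]).round(4),"mean",P[b][:,:2].mean(0).round(4),"rect",np.round(r[0],1),np.round(r[1],1),round(r[2],1))
        if k=="roller":
            p=P[b][:,:2];print(p[np.argmax(p[:,0])],p[np.argmin(p[:,0])],p[np.argmax(p[:,1])],p[np.argmin(p[:,1])])
E
```

```text
scene bench z 0.0007
block 526 z 0.0303 mean [ 0.3817 -0.2852] rect [ 378.4 -284.4] [39.8 90.9] 78.9
large 744 z 0.0481 mean [ 0.5707 -0.3408] rect [ 568.7 -340.5] [65.1 64. ] 5.8
small 122 z 0.0351 mean [0.4669 0.1003] rect [466. 101.] [37.4 40.5] 47.0
roller 186 z 0.0272 mean [0.5377 0.3521] rect [535.7 354.7] [79.3 27.4] 15.6
[0.57612067 0.35510626] [0.49665986 0.3470085 ] [0.56851765 0.37432903] [0.50189784 0.33301836]
t_small 680 z 0.0142 mean [ 0.4636 -0.1155] rect [ 461.6 -113.6] [84.8 85.1] 4.8
t_large 887 z 0.0138 mean [0.6391 0.1298] rect [635.4 133.1] [107.1 109.9] 16.0
t_block 873 z 0.0137 mean [ 0.6406 -0.1293] rect [ 637.  -127.5] [ 77.  126.9] 87.8
t_roller 502 z 0.014 mean [0.3626 0.276 ] rect [363.2 280. ] [154.7  80.7] 5.6
side bench z 0.0011
block 611 z 0.0299 mean [ 0.3762 -0.2852] rect [ 377.1 -283.3] [41.1 90. ] 78.8
large 517 z 0.048 mean [ 0.5667 -0.3415] rect [ 568.1 -339.8] [64.7 65.1] 50.9
small 105 z 0.0349 mean [0.465  0.1014] rect [465.9 102. ] [41.3 39.4] 61.5
roller 202 z 0.0279 mean [0.5559 0.3581] rect [556.2 355.8] [122.1  42.9] 19.1
[0.61394912 0.35971719] [0.49597547 0.35612919] [0.60495614 0.39537753] [0.51707891 0.33417718]
t_small 557 z 0.0141 mean [ 0.4595 -0.1174] rect [ 460.5 -114.5] [83.5 85.7] 5.3
t_large 468 z 0.0142 mean [0.6341 0.1279] rect [636.4 131.2] [107.3 106.7] 14.5
t_block 483 z 0.0137 mean [ 0.635 -0.13 ] rect [ 636.2 -127.8] [ 77.2 126.5] 87.9
t_roller 443 z 0.0139 mean [0.3557 0.2747] rect [362.4 277.7] [151.8  78.6] 5.8
```

Depth clouds from the two views agree to within 1–2 mm. Next I need the tray_roller's wide end and the roller's axis.

```bash
python3 - <<'E'
from h import *
for n in["scene","side"]:
    im=dict(np.load(n+".npz"));P=cloud(im);h=P[...,2]
    hsv=cv2.cvtColor(im["pixels"],cv2.COLOR_RGB2HSV)
    a=np.deg2rad(5.7);c=np.array([.3628,.2788]);e=np.array([np.cos(a),np.sin(a)]);f=np.array([-e[1],e[0]])
    d=P[...,:2]-c;x=d@e*1000;y=d@f*1000
    m=(abs(x)<75)&(abs(y)<36)&(h<.011)&(hsv[...,1]<100)
    for lo in range(-70,70,14):
        b=m&(x>=lo)&(x<lo+14)
        if b.sum():print(n,lo,b.sum(),y[b].min().round(),y[b].max().round())
    # roller: all points above 12 mm near it
    a=np.deg2rad(17.5);c=np.array([.553,.357]);e=np.array([np.cos(a),np.sin(a)]);f=np.array([-e[1],e[0]])
    d=P[...,:2]-c;x=d@e*1000;y=d@f*1000
    m=(abs(x)<80)&(abs(y)<35)&(h>.022)
    for lo in range(-66,70,12):
        b=m&(x>=lo)&(x<lo+12)
        if b.sum():print(n,"roller",lo,b.sum(),y[b].min().round(1),y[b].max().round(1),np.median(h[b]).round(3))
    print(x[m].min(),x[m].max())
    s=im["pixels"];u=(250,80) if n=="scene" else (140,95)
    cv2.imwrite(f"pics/c_{n}.png",cv2.resize(s[u[1]:u[1]+100,u[0]:u[0]+160,::-1],None,fx=4,fy=4,interpolation=cv2.INTER_CUBIC))
E
```

```text
scene -70 28 -36.0 21.0
scene -56 31 -36.0 22.0
scene -42 28 -36.0 22.0
scene -28 29 -36.0 20.0
scene -14 33 -36.0 21.0
scene 0 41 -36.0 30.0
scene 14 46 -16.0 29.0
scene 28 51 -36.0 31.0
scene 42 49 -17.0 30.0
scene 56 7 -16.0 24.0
scene roller -66 7 -7.5 10.3 0.027
scene roller -54 27 -9.6 15.4 0.028
scene roller -42 26 -6.9 17.4 0.026
scene roller -30 24 -9.7 15.8 0.028
scene roller -18 28 -10.4 14.3 0.027
scene roller -6 29 -11.1 14.7 0.028
scene roller 6 25 -10.1 13.1 0.027
scene roller 18 13 -10.3 17.0 0.026
scene roller 30 31 -20.3 21.3 0.028
scene roller 42 48 -19.4 18.2 0.031
scene roller 54 28 -16.7 17.1 0.026
-56.77007226495322 62.13058808521157
side -70 16 -36.0 21.0
side -56 28 -35.0 25.0
side -42 24 -35.0 23.0
side -28 27 -34.0 22.0
side -14 26 -34.0 22.0
side 0 27 -35.0 20.0
side 14 42 -35.0 29.0
side 28 41 -15.0 31.0
side 42 45 -36.0 31.0
side 56 32 -35.0 33.0
side roller -66 8 -6.2 16.3 0.025
side roller -54 20 -7.4 16.5 0.028
side roller -42 20 -11.0 18.1 0.028
side roller -30 17 -7.1 13.7 0.028
side roller -18 18 -9.9 15.1 0.029
side roller -6 18 -12.0 16.0 0.027
side roller 6 17 -10.4 14.0 0.029
side roller 18 9 -20.2 19.4 0.026
side roller 30 26 -15.9 19.3 0.027
side roller 42 32 -22.4 18.1 0.031
side roller 54 8 -17.1 21.0 0.028
-56.532092324256936 63.49385798245767
```

View pics/c_side.png

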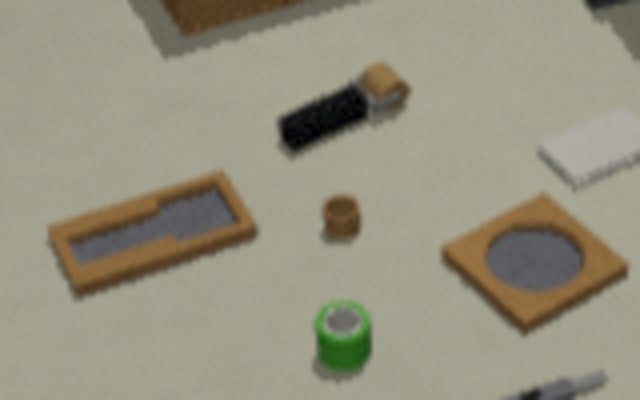

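The wide end faces tray +x (heading about 5.7°). The roller heads about 16°, so no flip is needed. I'll start with the roller.

Call:
servo_tool --rows '[{"dp": [3.87, -2.95, -0.8], "dr": [0, 0, 0.0525], "gripper": 1}, {"dp": [3.87, -2.95, -0.8], "dr": [0, 0, 0.0525], "gripper": 1}, {"dp": [3.87, -2.95, -0.8], "dr": [0, 0, 0.0525], "gripper": 1}, {"dp": [3.87, -2.95, -0.8], "dr": [0, 0, 0.0525], "gripper": 1}, {"dp": [3.87, -2.95, -0.8], "dr": [0, 0, 0.0525], "gripper": 1}]'

```text
time: 0.72
tool_pos: [0.3594, 0.5058, 0.182]
orientation: [0.028, -3.141, 0.001]
contact_force: [0.1, 0.7, 0.8]
opening: 0.0878
finger_force: 0.0
```

Call:
servo_tool --rows '[{"dp": [3.87, -2.95, -0.8], "dr": [0, 0, 0.0525], "gripper": 1}, {"dp": [3.87, -2.95, -0.8], "dr": [0, 0, 0.0525], "gripper": 1}, {"dp": [3.87, -2.95, -0.8], "dr": [0, 0, 0.0525], "gripper": 1}, {"dp": [3.87, -2.95, -0.8], "dr": [0, 0, 0.0525], "gripper": 1}, {"dp": [3.87, -2.95, -0.8], "dr": [0, 0, 0.0525], "gripper": 1}]'

```text
time: 1.35
tool_pos: [0.5528, 0.3584, 0.142]
orientation: [0.438, -3.11, 0.0]
contact_force: [0.2, 0.4, -0.7]
opening: 0.0877
finger_force: 0.0
```

Call:
servo_tool --rows '[{"dp": [0, 0, 0], "dr": [0, 0, 0], "gripper": 1}, {"dp": [0, 0, 0], "dr": [0, 0, 0], "gripper": 1}, {"dp": [0, 0, 0], "dr": [0, 0, 0], "gripper": 1}, {"dp": [0, 0, 0], "dr": [0, 0, 0], "gripper": 1}, {"dp": [0, 0, 0], "dr": [0, 0, 0], "gripper": 1}]'

```text
time: 1.98
tool_pos: [0.5514, 0.3603, 0.1429]
orientation: [-0.437, 3.111, 0.0]
contact_force: [0.1, -0.2, 0.2]
opening: 0.0877
finger_force: 0.0
```

```bash
cat >> h.py <<'E'
from scipy.spatial.transform import Rotation as Rot
def pose():
    from bench import manip
    s=manip.read_state();R=Rot.from_rotvec(s["orientation"]).as_matrix();y=R[:,1]
    print("t",round(float(s["time"]),2),"p",np.round(s["tool_pos"],4),"close",np.rad2deg(np.arctan2(y[1],y[0])).round(1),"down",R[:,2].round(3),"q",np.round(s["qpos"],2),"op",round(float(s["opening"]),4))
    return np.array(s["tool_pos"]),R
def wrist():
    from bench import vision
    p,R=pose();im=vision.get_image("wrist");z=im["z_map"].astype(float)
    v,u=np.mgrid[:z.shape[0],:z.shape[1]];dx=u-im["cx"];dy=v-im["cy"];th=np.hypot(dx/im["fx"],dy/im["fy"]);ph=np.arctan2(dy,dx)
    t=np.tan(np.minimum(th,1.5));C=np.stack([t*np.cos(ph)*z,t*np.sin(ph)*z,z,np.ones_like(z)],-1)
    P=(C@np.array(im["hand_eye"]).T)[...,:3]@R.T+p;P[(z==0)|(th>1.4)]=np.nan
    return im,P
E
python3 - <<'E'
from h import *
im,P=wrist();cv2.imwrite("pics/w1.png",im["pixels"][...,::-1]);h=P[...,2]
print(im["fx"],np.round(im["hand_eye"],3).tolist(),np.nanmedian(h))
a=np.deg2rad(16);c=np.array([.552,.359]);e=np.array([np.cos(a),np.sin(a)]);f=np.array([-e[1],e[0]])
d=P[...,:2]-c;x=d@e*1000;y=d@f*1000
m=(abs(x)<80)&(abs(y)<40)&(h>.02)&(h<.04)
for lo in range(-66,70,12):
    b=m&(x>=lo)&(x<lo+12)
    if b.sum():print("roller",lo,b.sum(),y[b].min().round(1),y[b].max().round(1),np.median(h[b]).round(3))
print(x[m].min(),x[m].max())
E
```

```text
t 1.98 p [0.5514 0.3603 0.1429] close 106.0 down [ 0.  0. -1.] q [-0.68  0.53  0.01  1.67 -0.01  0.94  1.18] op 0.0877
297.3186396354542 [[-0.001, -0.968, -0.252, 0.069], [1.0, -0.001, -0.0, 0.0], [-0.0, -0.252, 0.968, -0.162], [0.0, 0.0, 0.0, 1.0]] 0.0010300188858191894
roller -66 66 -7.6 13.9 0.026
roller -54 337 -8.6 15.0 0.028
roller -42 328 -8.7 15.0 0.028
roller -30 303 -8.7 14.2 0.028
roller -18 313 -8.8 14.4 0.028
roller -6 285 -8.9 13.4 0.028
roller 6 291 -10.1 13.6 0.028
roller 18 220 -18.5 22.0 0.021
roller 30 467 -18.7 22.3 0.026
roller 42 426 -18.9 22.4 0.032
roller 54 163 -15.8 18.1 0.029
-56.606127730115254 63.36659340693368
```

View pics/w1.png

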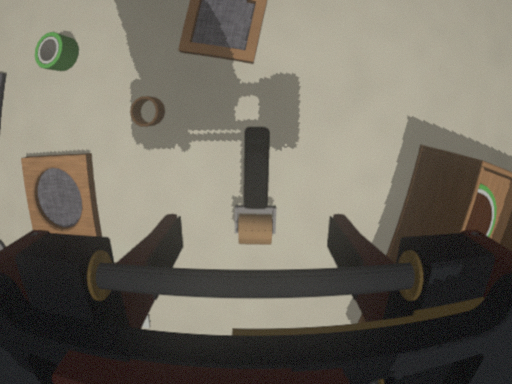

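The wrist view shows the roller centred under the gripper: handle at (257,168), wheel at (255,230) and a box to the right. I'll check the box clearance and refine the tray poses from this view.

```bash
cat >> h.py <<'E'
def tray(im,P,c0,rad=110):
    h=P[...,2];hsv=cv2.cvtColor(im["pixels"],cv2.COLOR_RGB2HSV)
    m=(h>.009)&(h<.019)&(hsv[...,1]>90)&(hsv[...,0]<25)&(np.hypot(P[...,0]-c0[0],P[...,1]-c0[1])*1000<rad)
    m=cv2.morphologyEx(m.astype(np.uint8),cv2.MORPH_OPEN,np.ones((3,3)))>0
    r=rect(P,m);print("tray",m.sum(),np.round(r[0],1),np.round(r[1],1),round(r[2],1))
E
python3 - <<'E'
from h import *
for n in["scene","side"]:
    P=cloud(dict(np.load(n+".npz")));h=P[...,2]
    m=(h>.05)&(P[...,0]>.3)&(P[...,0]<.85)&(P[...,1]>.3)&(P[...,1]<.75)
    c=P[m]; d=np.hypot(c[:,0]-.552,c[:,1]-.36);i=d.argsort()[:3];print(n,c[i].round(3).tolist(),d.min(),np.percentile(c[:,2],95))
im,P=wrist();tray(im,P,(.3628,.2788));tray(im,P,(.6355,.132),80)
E
```

```text
scene [[0.541, 0.53, 0.079], [0.542, 0.531, 0.103], [0.538, 0.531, 0.052]] 0.17060459977723508 0.10898913729090352
side [[0.533, 0.53, 0.1], [0.537, 0.531, 0.069], [0.542, 0.531, 0.08]] 0.1712379795738403 0.11015709824968103
t 2.02 p [0.5515 0.3601 0.1428] close 106.0 down [ 0.  0. -1.] q [-0.68  0.53  0.01  1.67 -0.01  0.94  1.18] op 0.0879
tray 1548 [406.3 285.5] [66.9 74.7] 4.9
tray 2699 [631.8 133.4] [ 97.5 107.1] 15.6
```

Call:
servo_tool --rows '[{"dp": [0, 0.02, -3.5], "dr": [0, 0, 0], "gripper": 1}, {"dp": [0, 0.02, -3.5], "dr": [0, 0, 0], "gripper": 1}, {"dp": [0, 0.02, -3.5], "dr": [0, 0, 0], "gripper": 1}, {"dp": [0, 0.02, -2.35], "dr": [0, 0, 0], "gripper": 1}, {"dp": [0, 0, 0], "dr": [0, 0, 0], "gripper": 1}]'

```text
time: 2.7
tool_pos: [0.5505, 0.3595, 0.0123]
orientation: [0.435, -3.108, 0.003]
contact_force: [-0.5, -0.5, 0.9]
opening: 0.088
finger_force: 0.0
```

Call:
servo_tool --rows '[{"dp": [0, 0, 0], "dr": [0, 0, 0], "gripper": 0}, {"dp": [0, 0, 0], "dr": [0, 0, 0], "gripper": 0}, {"dp": [0, 0, 0], "dr": [0, 0, 0], "gripper": 0}, {"dp": [0, 0, 0], "dr": [0, 0, 0], "gripper": 0}, {"dp": [0, 0, 0], "dr": [0, 0, 0], "gripper": 0}]'

```text
time: 3.32
tool_pos: [0.552, 0.3604, 0.0144]
orientation: [-0.436, 3.111, 0.0]
contact_force: [-0.2, 0.0, -0.9]
opening: 0.0413
finger_force: 0.0
```

Call:
servo_tool --rows '[{"dp": [0, 0, 0], "dr": [0, 0, 0], "gripper": 0}, {"dp": [0, 0, 0], "dr": [0, 0, 0], "gripper": 0}, {"dp": [0, 0, 0], "dr": [0, 0, 0], "gripper": 0}, {"dp": [0, 0, 0], "dr": [0, 0, 0], "gripper": 0}, {"dp": [0, 0, 0], "dr": [0, 0, 0], "gripper": 0}]'

```text
time: 3.95
tool_pos: [0.5518, 0.3604, 0.0141]
orientation: [0.436, -3.111, -0.0]
contact_force: [-0.4, -0.2, -0.2]
opening: 0.0236
finger_force: 30.0
```

Call:
servo_tool --rows '[{"dp": [0, 0, 3.5], "dr": [0, 0, 0], "gripper": 0}, {"dp": [0, 0, 3.5], "dr": [0, 0, 0], "gripper": 0}, {"dp": [-2.75, -1.17, 1.0], "dr": [0, 0, -0.02], "gripper": 0}, {"dp": [-2.75, -1.17, 0], "dr": [0, 0, -0.04], "gripper": 0}, {"dp": [-2.75, -1.17, 0], "dr": [0, 0, -0.04], "gripper": 0}]'

```text
time: 4.58
tool_pos: [0.4686, 0.3248, 0.0943]
orientation: [-0.277, 3.129, 0.0]
contact_force: [-0.1, 0.1, -0.8]
opening: 0.0236
finger_force: 30.0
```

Call:
servo_tool --rows '[{"dp": [-2.75, -1.17, 0], "dr": [0, 0, -0.04], "gripper": 0}, {"dp": [-2.75, -1.17, 0], "dr": [0, 0, -0.04], "gripper": 0}, {"dp": [-2.75, -1.17, 0], "dr": [0, 0, 0], "gripper": 0}, {"dp": [-2.75, -1.18, 0], "dr": [0, 0, 0], "gripper": 0}, {"dp": [0, 0, 0], "dr": [0, 0, 0], "gripper": 0}]'

```text
time: 5.2
tool_pos: [0.3575, 0.2772, 0.094]
orientation: [0.156, -3.136, 0.002]
contact_force: [0.5, 0.5, -0.5]
opening: 0.0234
finger_force: 30.0
```

Call:
servo_tool --rows '[{"dp": [0, 0, 0], "dr": [0, 0, 0], "gripper": 0}, {"dp": [0, 0, 0], "dr": [0, 0, 0], "gripper": 0}, {"dp": [0, 0, 0], "dr": [0, 0, 0], "gripper": 0}, {"dp": [0, 0, 0], "dr": [0, 0, 0], "gripper": 0}, {"dp": [0, 0, 0], "dr": [0, 0, 0], "gripper": 0}]'

```text
time: 5.82
tool_pos: [0.3595, 0.2784, 0.0941]
orientation: [0.154, -3.138, 0.0]
contact_force: [0.7, -0.7, -0.3]
opening: 0.0237
finger_force: 30.0
```

```bash
python3 - <<'E'
from h import *
im,P=wrist();tray(im,P,(.3628,.2788));h=P[...,2]
cv2.imwrite("pics/w2.png",im["pixels"][...,::-1])
a=np.deg2rad(5.7);c=np.array([.3593,.2785]);e=np.array([np.cos(a),np.sin(a)]);f=np.array([-e[1],e[0]])
d=P[...,:2]-c;x=d@e*1000;y=d@f*1000
m=(abs(x)<85)&(abs(y)<40)&(h>.07)&(h<.13)
for lo in range(-66,70,12):
    b=m&(x>=lo)&(x<lo+12)
    if b.sum():print("roller",lo,b.sum(),y[b].min().round(1),y[b].max().round(1),np.median(h[b]).round(3))
E
```

```text
t 5.83 p [0.3595 0.2784 0.0941] close 95.6 down [-0. -0. -1.] q [-0.82  0.3   0.03  2.18 -0.01  0.66  0.89] op 0.0237
tray 4761 [339.2 279.5] [103.5  75. ] 4.4
roller -66 333 -11.2 10.8 0.106
roller -54 1084 -12.0 11.9 0.108
roller -42 1050 -12.2 11.6 0.108
roller -30 990 -12.3 11.8 0.108
roller -18 1871 -22.0 21.5 0.109
roller -6 1006 -12.4 11.9 0.108
roller 6 708 -12.1 11.9 0.108
roller 18 9 -13.8 13.7 0.094
roller 30 497 -17.1 16.2 0.109
roller 42 881 -20.1 19.2 0.112
roller 54 180 -17.2 16.0 0.11
```

View pics/w2.png

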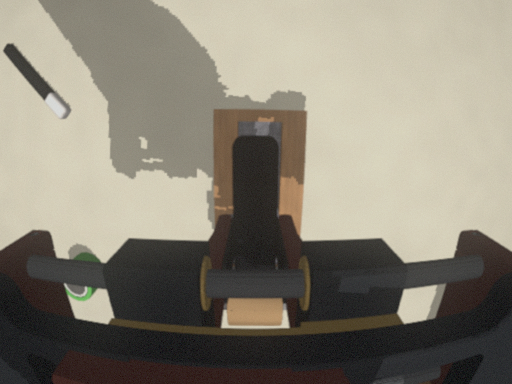

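The wrist view shows the roller hanging over the tray, with the tray outline at columns 213–307 and the far edge at row 110. The centre line sits slightly to the +y side, so I'll measure it exactly.

```bash
python3 - <<'E'
from h import *
im,P=wrist();h=P[...,2]
hsv=cv2.cvtColor(im["pixels"],cv2.COLOR_RGB2HSV)
a=np.deg2rad(5.7);c=np.array([.3593,.2785]);e=np.array([np.cos(a),np.sin(a)]);f=np.array([-e[1],e[0]])
d=P[...,:2]-c;x=d@e*1000;y=d@f*1000
m=(abs(x)<90)&(abs(y)<50)&(h>.009)&(h<.019)
for lo in range(-80,80,10):
    b=m&(x>=lo)&(x<lo+10)
    if b.sum()>20:print(lo,b.sum(),np.percentile(y[b],[1,99]).round(1),np.median(h[b]).round(4))
print(np.percentile(x[m],.5))
fl=(abs(x)<62)&(abs(y)<25)&(h<.008)&(h>.0)
for lo in range(-70,-30,8):
    b=fl&(x>=lo)&(x<lo+8)
    if b.sum()>5:print("floor",lo,b.sum(),y[b].min().round(1),y[b].max().round(1))
E
```

```text
t 5.88 p [0.3594 0.2784 0.0941] close 95.6 down [-0. -0. -1.] q [-0.82  0.3   0.03  2.18 -0.01  0.66  0.89] op 0.0238
-80 296 [-33.1  40.5] 0.0143
-70 999 [-33.9  41.6] 0.0142
-60 610 [-34.2  41.1] 0.0142
-50 539 [-33.5  41.2] 0.0142
-40 505 [-33.8  41.5] 0.0142
-30 497 [-34.1  40.9] 0.0143
-20 502 [-34.4  40.7] 0.0143
-10 489 [-35.4  40.7] 0.0143
0 472 [-34.6  40.4] 0.0142
10 330 [-34.7  40.1] 0.0142
20 95 [-35.2  40.5] 0.0144
-72.35800588763209
floor -62 437 -14.2 22.1
floor -54 191 -14.3 21.9
floor -46 25 18.8 21.5
floor -38 18 20.5 21.5
```

Call:
servo_tool --rows '[{"dp": [0, 0.28, -2.0], "dr": [0, 0, -0.012], "gripper": 0}, {"dp": [0, 0, -2.2], "dr": [0, 0, 0], "gripper": 0}, {"dp": [0, 0, -1.6], "dr": [0, 0, 0], "gripper": 0}, {"dp": [0, 0, -1.0], "dr": [0, 0, 0], "gripper": 0}, {"dp": [0, 0, -0.7], "dr": [0, 0, 0], "gripper": 0}]'

```text
time: 6.55
tool_pos: [0.3594, 0.2812, 0.0188]
orientation: [0.135, -3.139, 0.0]
contact_force: [-0.1, -0.4, 0.6]
opening: 0.0237
finger_force: 30.0
```

Call:
servo_tool --rows '[{"dp": [0, 0, 0], "dr": [0, 0, 0], "gripper": 0}, {"dp": [0, 0, 0], "dr": [0, 0, 0], "gripper": 0}, {"dp": [0, 0, 0], "dr": [0, 0, 0], "gripper": 0}, {"dp": [0, 0, 0], "dr": [0, 0, 0], "gripper": 0}, {"dp": [0, 0, 0], "dr": [0, 0, 0], "gripper": 0}]'

```text
time: 7.18
tool_pos: [0.3595, 0.2812, 0.0193]
orientation: [-0.135, 3.138, 0.0]
contact_force: [0.6, 0.4, -1.3]
opening: 0.0238
finger_force: 30.0
```

Call:
servo_tool --rows '[{"dp": [0, 0, -0.05], "dr": [0, 0, 0], "gripper": 0.6}, {"dp": [0, 0, 0], "dr": [0, 0, 0], "gripper": 0.6}, {"dp": [0, 0, 0], "dr": [0, 0, 0], "gripper": 0.6}, {"dp": [0, 0, 0], "dr": [0, 0, 0], "gripper": 0.6}, {"dp": [0, 0, 2.5], "dr": [0, 0, 0], "gripper": 0.8}]'

```text
time: 7.8
tool_pos: [0.3584, 0.2802, 0.0428]
orientation: [0.135, -3.136, 0.004]
contact_force: [0.5, 0.0, 0.7]
opening: 0.0593
finger_force: 0.0
```

Call:
servo_tool --rows '[{"dp": [0, 0, 4.0], "dr": [0, 0, 0], "gripper": 1}, {"dp": [0, 0, 4.0], "dr": [0, 0, 0], "gripper": 1}, {"dp": [0, 0, 1.5], "dr": [0, 0, 0], "gripper": 1}, {"dp": [0, 0, 0], "dr": [0, 0, 0], "gripper": 1}, {"dp": [0, 0, 0], "dr": [0, 0, 0], "gripper": 1}]'

```text
time: 8.43
tool_pos: [0.3587, 0.2805, 0.1374]
orientation: [0.135, -3.137, 0.002]
contact_force: [-0.8, -0.5, -0.9]
opening: 0.0875
finger_force: 0.0
```

```bash
python3 - <<'E'
from h import *
im,P=wrist();h=P[...,2]
cv2.imwrite("pics/w3.png",im["pixels"][...,::-1])
a=np.deg2rad(5);c=np.array([.3594,.281]);e=np.array([np.cos(a),np.sin(a)]);f=np.array([-e[1],e[0]])
d=P[...,:2]-c;x=d@e*1000;y=d@f*1000
m=(abs(x)<90)&(abs(y)<50)&(h>.009)&(h<.019);n=(abs(x)<90)&(abs(y)<30)&(h>.022)&(h<.045)
for lo in range(-80,80,16):
    for q,b in(("tray",m),("roller",n)):
        b=b&(x>=lo)&(x<lo+16)
        if b.sum()>20:print(q,lo,b.sum(),np.percentile(y[b],[1,99]).round(1),np.median(h[b]).round(4))
print(np.percentile(x[m],[.5,99.5]),np.percentile(x[n],[.5,99.5]))
# small roll top
s=(abs(h-.036)<.005)&(np.hypot(P[...,0]-.466,P[...,1]-.1015)<.04)
if s.sum():print("small",s.sum(),rect(P,s),P[s].mean(0))
E
```

```text
t 8.43 p [0.3587 0.2805 0.1374] close 94.9 down [-0.002 -0.002 -1.   ] q [-0.83  0.23  0.04  2.15 -0.01  0.77  0.87] op 0.0875
tray -80 736 [-36.6  37.9] 0.0142
tray -64 766 [-36.8  38. ] 0.0142
roller -64 255 [-11.2  12.4] 0.0315
tray -48 681 [-37.   38.3] 0.0142
roller -48 475 [-11.3  12.4] 0.032
tray -32 685 [-36.6  37.8] 0.0143
roller -32 440 [-11.4  11.6] 0.0321
tray -16 656 [-38.   38.1] 0.0144
roller -16 440 [-11.6  11.8] 0.0321
tray 0 604 [-37.5  37.7] 0.0143
roller 0 407 [-11.8  11. ] 0.0321
tray 16 328 [-38.1  38. ] 0.0143
roller 16 402 [-21.   20.2] 0.0248
tray 32 336 [-37.4  37.8] 0.0142
roller 32 788 [-21.3  19.6] 0.032
tray 48 273 [-37.4  37.6] 0.0143
roller 48 368 [-20.6  18.7] 0.0349
tray 64 737 [-37.8  37.2] 0.0142
[-72.8101066  79.6248585] [-56.67997049  61.07753542]
```

View pics/w3.png

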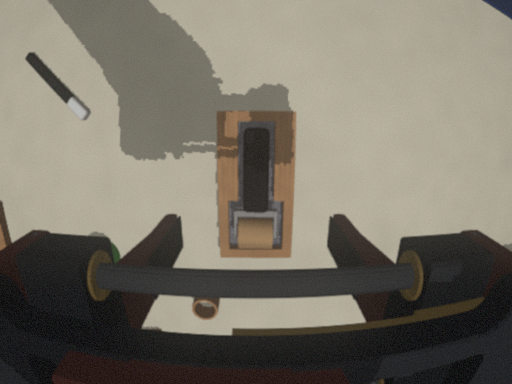

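The roller sits flat in its recess (top at 32 mm), wheel in the wide end. Next is the small roll.

Call:
servo_tool --rows '[{"dp": [2.66, -4.48, 0], "dr": [0, 0, 0], "gripper": 0.7}, {"dp": [2.66, -4.5, 0], "dr": [0, 0, 0], "gripper": 0.7}, {"dp": [2.67, -4.5, 0], "dr": [0, 0, 0], "gripper": 0.7}, {"dp": [2.67, -4.5, 0], "dr": [0, 0, 0], "gripper": 0.7}, {"dp": [0, 0, 0], "dr": [0, 0, 0], "gripper": 0.7}]'

```text
time: 9.1
tool_pos: [0.4669, 0.0972, 0.1375]
orientation: [0.124, -3.138, 0.003]
contact_force: [0.1, 0.8, -0.7]
opening: 0.0617
finger_force: 0.0
```

Call:
servo_tool --rows '[{"dp": [0, 0, 0], "dr": [0, 0, 0], "gripper": 0.7}, {"dp": [0, 0, 0], "dr": [0, 0, 0], "gripper": 0.7}, {"dp": [0, 0, 0], "dr": [0, 0, 0], "gripper": 0.7}, {"dp": [0, 0, 0], "dr": [0, 0, 0], "gripper": 0.7}, {"dp": [0, 0, 0], "dr": [0, 0, 0], "gripper": 0.7}]'

```text
time: 9.72
tool_pos: [0.4659, 0.1017, 0.1387]
orientation: [-0.136, 3.139, 0.0]
contact_force: [-0.8, 0.5, -0.2]
opening: 0.0614
finger_force: 0.0
```

```bash
python3 - <<'E'
from h import *
im,P=wrist();h=P[...,2]
cv2.imwrite("pics/w4.png",im["pixels"][...,::-1])
r=np.hypot(P[...,0]-.466,P[...,1]-.1015)
s=(abs(h-.036)<.004)&(r<.04)
print("small",s.sum(),rect(P,s),np.median(h[s]))
o=(h>.01)&(h<.06)&(r<.11)&(r>.04)
n,l,st,_=cv2.connectedComponentsWithStats(o.astype(np.uint8))
for i in range(1,n):
    if st[i,4]>60:q=P[l==i];print(st[i,:5],q.min(0).round(3),q.max(0).round(3))
E
```

```text
t 9.72 p [0.4659 0.1017 0.1387] close 95.0 down [ 0.  0. -1.] q [-0.48  0.26  0.16  2.11 -0.06  0.78  1.37] op 0.0614
small 989 ((464.64874267578125, 104.44236755371094), (40.405662536621094, 40.012393951416016), 56.745914459228516) 0.03592003113736385
[154 206  10  19  97] [ 0.499 -0.003  0.01 ] [0.52  0.007 0.013]
```

Call:
servo_tool --rows '[{"dp": [-0.13, 0.27, -3.5], "dr": [0, 0, 0], "gripper": 0.7}, {"dp": [0, 0, -3.5], "dr": [0, 0, 0], "gripper": 0.7}, {"dp": [0, 0, -3.5], "dr": [0, 0, 0], "gripper": 0.7}, {"dp": [0, 0, -1.6], "dr": [0, 0, 0], "gripper": 0.7}, {"dp": [0, 0, 0], "dr": [0, 0, 0], "gripper": 0.7}]'

```text
time: 10.4
tool_pos: [0.4642, 0.1038, 0.0171]
orientation: [0.135, -3.137, 0.001]
contact_force: [0.3, 0.2, -0.2]
opening: 0.0617
finger_force: 0.0
```

Call:
servo_tool --rows '[{"dp": [0, 0, 0], "dr": [0, 0, 0], "gripper": 0}, {"dp": [0, 0, 0], "dr": [0, 0, 0], "gripper": 0}, {"dp": [0, 0, 0], "dr": [0, 0, 0], "gripper": 0}, {"dp": [0, 0, 0], "dr": [0, 0, 0], "gripper": 0}, {"dp": [0, 0, 0], "dr": [0, 0, 0], "gripper": 0}]'

```text
time: 11.02
tool_pos: [0.4655, 0.1043, 0.0186]
orientation: [-0.135, 3.137, 0.001]
contact_force: [-0.4, 0.7, 8.0]
opening: 0.0407
finger_force: 30.0
```

Call:
servo_tool --rows '[{"dp": [0, 0, 2.0], "dr": [0, 0, 0], "gripper": 0}, {"dp": [0, 0, 3.5], "dr": [0, 0, 0], "gripper": 0}, {"dp": [0, 0, 3.0], "dr": [0, 0, 0], "gripper": 0}, {"dp": [0, -3.0, 1.0], "dr": [0, 0, 0], "gripper": 0}, {"dp": [0, -3.5, 0], "dr": [0, 0, 0], "gripper": 0}]'

```text
time: 11.65
tool_pos: [0.4654, 0.0391, 0.114]
orientation: [-0.138, 3.136, 0.001]
contact_force: [-0.1, -0.7, -0.8]
opening: 0.0405
finger_force: 30.0
```

Call:
servo_tool --rows '[{"dp": [-0.1, -4.0, 0], "dr": [0, 0, 0], "gripper": 0}, {"dp": [-0.1, -4.0, 0], "dr": [0, 0, 0], "gripper": 0}, {"dp": [-0.1, -4.0, 0], "dr": [0, 0, 0], "gripper": 0}, {"dp": [-0.1, -3.0, 0], "dr": [0, 0, 0], "gripper": 0}, {"dp": [0, 0, 0], "dr": [0, 0, 0], "gripper": 0}]'

```text
time: 12.28
tool_pos: [0.4602, -0.1133, 0.1129]
orientation: [-0.128, 3.139, -0.001]
contact_force: [0.1, 0.4, -0.8]
opening: 0.0409
finger_force: 30.0
```

Call:
servo_tool --rows '[{"dp": [0, 0, 0], "dr": [0, 0, 0], "gripper": 0}, {"dp": [0, 0, 0], "dr": [0, 0, 0], "gripper": 0}, {"dp": [0, 0, 0], "dr": [0, 0, 0], "gripper": 0}, {"dp": [0, 0, 0], "dr": [0, 0, 0], "gripper": 0}, {"dp": [0, 0, 0], "dr": [0, 0, 0], "gripper": 0}]'

```text
time: 12.9
tool_pos: [0.4607, -0.1107, 0.1126]
orientation: [0.136, -3.139, -0.0]
contact_force: [0.9, -0.9, -0.5]
opening: 0.0408
finger_force: 30.0
```

```bash
cat >> h.py <<'E'
def bins(P,c,deg,rmax,lo=.009,hi=.019,step=10,tag=""):
    h=P[...,2];a=np.deg2rad(deg);c=np.array(c);e=np.array([np.cos(a),np.sin(a)]);f=np.array([-e[1],e[0]])
    d=P[...,:2]-c;x=d@e*1000;y=d@f*1000
    m=(abs(x)<rmax[0])&(abs(y)<rmax[1])&(h>lo)&(h<hi)
    for nm,p,q in(("y by x",x,y),("x by y",y,x)):
        out=[]
        for s in range(-90,90,step):
            b=m&(p>=s)&(p<s+step)
            if b.sum()>25:out.append((s,*np.percentile(q[b],[1,99]).round(1).tolist()))
        print(tag,nm,out)
E
python3 - <<'E'
from h import *
im,P=wrist();cv2.imwrite("pics/w5.png",im["pixels"][...,::-1])
bins(P,(.461,-.114),5,(52,52),tag="tray")
h=P[...,2];s=(h>.115)&(h<.14)&(np.hypot(P[...,0]-.461,P[...,1]+.112)<.03);hsv=cv2.cvtColor(im["pixels"],cv2.COLOR_RGB2HSV)
s&=(hsv[...,1]>100)&(abs(hsv[...,0].astype(int)-60)<20);print(s.sum(),P[s].min(0),P[s].max(0))
E
```

```text
t 12.9 p [ 0.4607 -0.1107  0.1126] close 95.0 down [-0.  0. -1.] q [-0.1   0.3   0.24  2.14 -0.11  0.71  1.87] op 0.0408
tray y by x [(-50, -39.0, 43.3), (-40, -39.4, 43.3), (-30, -39.5, 43.2), (-20, -39.8, 43.1), (-10, -39.4, 43.4), (0, -39.8, 43.5), (10, -39.5, 43.3), (20, -39.3, 43.4), (30, -12.4, 18.3), (40, -10.9, 16.1)]
tray x by y [(-40, -41.6, 22.8), (-30, -41.6, 26.5), (-20, -41.5, 39.7), (-10, -41.5, 41.9), (0, -41.8, 41.9), (10, -41.8, 41.8), (20, -41.8, 12.9), (30, -41.7, 25.8), (40, -42.0, 21.6)]
1544 [ 0.43888982 -0.13119176  0.1151784 ] [ 0.47586198 -0.09023405  0.13217797]
```

View pics/w5.png

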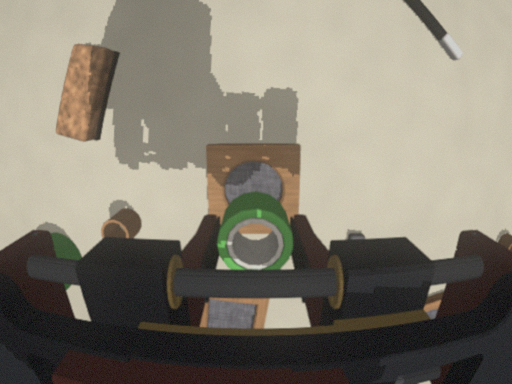

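The wrist view shows the small roll held over its tray at (256,235). The tray centre is within about 2 mm, so I'll lower it.

Call:
servo_tool --rows '[{"dp": [0.08, -0.13, -3.0], "dr": [0, 0, 0], "gripper": 0}, {"dp": [0, 0, -3.0], "dr": [0, 0, 0], "gripper": 0}, {"dp": [0, 0, -2.0], "dr": [0, 0, 0], "gripper": 0}, {"dp": [0, 0, -0.7], "dr": [0, 0, 0], "gripper": 0}, {"dp": [0, 0, -0.3], "dr": [0, 0, 0], "gripper": 0}]'

```text
time: 13.58
tool_pos: [0.4617, -0.1123, 0.0227]
orientation: [-0.135, 3.139, -0.0]
contact_force: [-0.1, -0.6, 0.7]
opening: 0.0408
finger_force: 30.0
```

Call:
servo_tool --rows '[{"dp": [0, 0, 0], "dr": [0, 0, 0], "gripper": 0}, {"dp": [0, 0, 0], "dr": [0, 0, 0], "gripper": 0}, {"dp": [0, 0, 0], "dr": [0, 0, 0], "gripper": 0}, {"dp": [0, 0, 0], "dr": [0, 0, 0], "gripper": 0}, {"dp": [0, 0, 0], "dr": [0, 0, 0], "gripper": 0}]'

```text
time: 14.2
tool_pos: [0.4616, -0.1122, 0.0227]
orientation: [-0.135, 3.139, 0.0]
contact_force: [0.1, -0.3, -0.4]
opening: 0.0409
finger_force: 30.0
```

Call:
servo_tool --rows '[{"dp": [0, 0, 0], "dr": [0, 0, 0], "gripper": 0.75}, {"dp": [0, 0, 0], "dr": [0, 0, 0], "gripper": 0.75}, {"dp": [0, 0, 0], "dr": [0, 0, 0], "gripper": 0.75}, {"dp": [0, 0, 0], "dr": [0, 0, 0], "gripper": 0.75}, {"dp": [0, 0, 2.0], "dr": [0, 0, 0], "gripper": 0.75}]'

```text
time: 14.82
tool_pos: [0.4604, -0.112, 0.042]
orientation: [0.135, -3.136, -0.001]
contact_force: [0.2, 0.3, -0.2]
opening: 0.0657
finger_force: 0.0
```

Call:
servo_tool --rows '[{"dp": [0, 0, 4.0], "dr": [0, 0, 0], "gripper": 1}, {"dp": [0, 0, 4.0], "dr": [0, 0, 0], "gripper": 1}, {"dp": [0, 0, 1.5], "dr": [0, 0, 0], "gripper": 1}, {"dp": [0, 0, 0], "dr": [0, 0, 0], "gripper": 1}, {"dp": [0, 0, 0], "dr": [0, 0, 0], "gripper": 1}]'

```text
time: 15.45
tool_pos: [0.4606, -0.112, 0.1364]
orientation: [0.135, -3.136, -0.0]
contact_force: [-0.1, -0.3, -0.0]
opening: 0.088
finger_force: 0.0
```

```bash
python3 - <<'E'
from h import *
im,P=wrist();h=P[...,2];hsv=cv2.cvtColor(im["pixels"],cv2.COLOR_RGB2HSV)
bins(P,(.461,-.112),5,(52,52),tag="tray",step=20)
g=(hsv[...,1]>100)&(abs(hsv[...,0].astype(int)-60)<20)&(np.hypot(P[...,0]-.461,P[...,1]+.112)<.04)
t=g&(h>.034);print("roll top",np.median(h[t]),np.percentile(h[t],[2,98]),rect(P,t))
for lo,hi,nm,c in((.026,.034,"block",(.378,-.284)),(.043,.053,"large",(.568,-.340))):
    s=(h>lo)&(h<hi)&(np.hypot(P[...,0]-c[0],P[...,1]-c[1])<.07)
    if s.sum()>50:print(nm,s.sum(),rect(P,s))
E
```

```text
t 15.45 p [ 0.4606 -0.112   0.1364] close 94.9 down [-0.002  0.    -1.   ] q [-0.12  0.26  0.26  2.12 -0.1   0.77  1.86] op 0.088
tray y by x [(-50, -41.2, 41.1), (-30, -41.5, 41.3), (-10, -41.4, 41.2), (10, -41.2, 41.4), (30, -40.8, 41.1)]
tray x by y [(-50, -41.7, 41.0), (-30, -41.6, 41.2), (-10, -41.9, 41.4), (10, -41.9, 41.0), (30, -42.1, 41.3)]
roll top 0.0401150284751779 [0.03623524 0.25615541] ((458.3448486328125, -111.83854675292969), (44.77922058105469, 61.63031005859375), 4.654149532318115)
block 2846 ((376.9695129394531, -281.73419189453125), (40.68694305419922, 90.25550079345703), 78.56331634521484)
```

Small roll is seated (top 40 mm). Block next.

Call:
servo_tool --rows '[{"dp": [-1.68, -3.4, 0], "dr": [0, 0, -0.057], "gripper": 1}, {"dp": [-1.68, -3.4, 0], "dr": [0, 0, -0.057], "gripper": 1}, {"dp": [-1.68, -3.4, 0], "dr": [0, 0, -0.057], "gripper": 1}, {"dp": [-1.68, -3.4, 0], "dr": [0, 0, -0.057], "gripper": 1}, {"dp": [-1.68, -3.4, 0], "dr": [0, 0, -0.057], "gripper": 1}]'

```text
time: 16.12
tool_pos: [0.3762, -0.2829, 0.1365]
orientation: [-0.314, -3.124, -0.001]
contact_force: [0.3, -1.1, -0.3]
opening: 0.0877
finger_force: 0.0
```

Call:
servo_tool --rows '[{"dp": [0, 0, 0], "dr": [0, 0, 0], "gripper": 1}, {"dp": [0, 0, 0], "dr": [0, 0, 0], "gripper": 1}, {"dp": [0, 0, 0], "dr": [0, 0, 0], "gripper": 1}, {"dp": [0, 0, 0], "dr": [0, 0, 0], "gripper": 1}, {"dp": [0, 0, 0], "dr": [0, 0, 0], "gripper": 1}]'

```text
time: 16.75
tool_pos: [0.3778, -0.2818, 0.1377]
orientation: [0.31, 3.126, 0.0]
contact_force: [-0.3, 0.6, 0.6]
opening: 0.0876
finger_force: 0.0
```

```bash
python3 - <<'E'
from h import *
im,P=wrist();h=P[...,2]
bins(P,(.377,-.282),-11.4,(60,40),lo=.024,hi=.036,tag="block",step=12)
for lo,hi,nm,c in((.026,.034,"block",(.378,-.284)),(.043,.053,"large",(.568,-.340))):
    s=(h>lo)&(h<hi)&(np.hypot(P[...,0]-c[0],P[...,1]-c[1])<.07)
    if s.sum()>50:print(nm,s.sum(),rect(P,s))
E
```

```text
t 16.75 p [ 0.3778 -0.2818  0.1377] close 78.7 down [ 0.  0. -1.] q [ 0.16  0.27  0.41  2.13 -0.15  0.77  2.04] op 0.0876
block y by x [(-54, -19.2, 17.7), (-42, -20.9, 18.7), (-30, -20.0, 18.9), (-18, -20.2, 19.2), (-6, -20.5, 18.3), (6, -20.6, 18.5), (18, -19.9, 18.8), (30, -20.2, 19.1), (42, -17.9, 16.8)]
block x by y [(-30, -43.2, 41.5), (-18, -44.8, 41.4), (-6, -44.5, 41.8), (6, -44.2, 41.7), (18, -41.3, 40.7)]
block 3800 ((375.8646240234375, -282.52777099609375), (40.11463928222656, 87.94313049316406), 78.86599731445312)
```

Call:
servo_tool --rows '[{"dp": [-0.15, -0.07, -3.5], "dr": [0, 0, 0], "gripper": 1}, {"dp": [0, 0, -3.5], "dr": [0, 0, 0], "gripper": 1}, {"dp": [0, 0, -3.5], "dr": [0, 0, 0], "gripper": 1}, {"dp": [0, 0, -1.8], "dr": [0, 0, 0], "gripper": 1}, {"dp": [0, 0, 0], "dr": [0, 0, 0], "gripper": 1}]'

```text
time: 17.42
tool_pos: [0.3752, -0.2824, 0.0137]
orientation: [-0.311, -3.124, -0.002]
contact_force: [-0.6, 0.1, -0.4]
opening: 0.0879
finger_force: 0.0
```

Call:
servo_tool --rows '[{"dp": [0, 0, 0], "dr": [0, 0, 0], "gripper": 0}, {"dp": [0, 0, 0], "dr": [0, 0, 0], "gripper": 0}, {"dp": [0, 0, 0], "dr": [0, 0, 0], "gripper": 0}, {"dp": [0, 0, 0], "dr": [0, 0, 0], "gripper": 0}, {"dp": [0, 0, 0], "dr": [0, 0, 0], "gripper": 0}]'

```text
time: 18.05
tool_pos: [0.3761, -0.283, 0.0148]
orientation: [0.312, 3.126, -0.0]
contact_force: [0.8, 1.6, -0.0]
opening: 0.0409
finger_force: 0.6
```

Call:
servo_tool --rows '[{"dp": [0, 0, 0], "dr": [0, 0, 0], "gripper": 0}, {"dp": [0, 0, 0], "dr": [0, 0, 0], "gripper": 0}, {"dp": [0, 0, 2.0], "dr": [0, 0, 0], "gripper": 0}, {"dp": [0, 0, 3.5], "dr": [0, 0, 0], "gripper": 0}, {"dp": [0, 0, 3.5], "dr": [0, 0, 0], "gripper": 0}]'

```text
time: 18.68
tool_pos: [0.3755, -0.2828, 0.1053]
orientation: [-0.312, -3.125, -0.0]
contact_force: [0.4, -0.6, -0.8]
opening: 0.0403
finger_force: 30.0
```

Call:
servo_tool --rows '[{"dp": [3.26, 1.96, 0], "dr": [0, 0, 0.02], "gripper": 0}, {"dp": [3.26, 1.96, 0], "dr": [0, 0, 0.02], "gripper": 0}, {"dp": [3.26, 1.96, 0], "dr": [0, 0, 0.02], "gripper": 0}, {"dp": [3.26, 1.96, 0], "dr": [0, 0, 0.02], "gripper": 0}, {"dp": [3.26, 1.96, 0], "dr": [0, 0, 0.02], "gripper": 0}]'

```text
time: 19.3
tool_pos: [0.5397, -0.1842, 0.1043]
orientation: [-0.154, -3.137, 0.0]
contact_force: [-0.1, -0.3, -0.2]
opening: 0.0399
finger_force: 30.0
```

Call:
servo_tool --rows '[{"dp": [3.26, 1.96, 0], "dr": [0, 0, 0.02], "gripper": 0}, {"dp": [3.26, 1.96, 0], "dr": [0, 0, 0.02], "gripper": 0}, {"dp": [3.26, 1.96, 0], "dr": [0, 0, 0.02], "gripper": 0}, {"dp": [0, 0, 0], "dr": [0, 0, 0], "gripper": 0}, {"dp": [0, 0, 0], "dr": [0, 0, 0], "gripper": 0}]'

```text
time: 19.92
tool_pos: [0.6357, -0.1269, 0.1041]
orientation: [-0.062, -3.139, 0.001]
contact_force: [-0.1, -0.4, -0.7]
opening: 0.04
finger_force: 30.0
```

Call:
servo_tool --rows '[{"dp": [0, 0, 0], "dr": [0, 0, 0], "gripper": 0}, {"dp": [0, 0, 0], "dr": [0, 0, 0], "gripper": 0}, {"dp": [0, 0, 0], "dr": [0, 0, 0], "gripper": 0}, {"dp": [0, 0, 0], "dr": [0, 0, 0], "gripper": 0}, {"dp": [0, 0, 0], "dr": [0, 0, 0], "gripper": 0}]'

```text
time: 20.55
tool_pos: [0.6368, -0.1262, 0.1047]
orientation: [0.061, 3.141, 0.0]
contact_force: [-0.4, -0.2, -0.9]
opening: 0.0401
finger_force: 30.0
```

```bash
python3 - <<'E'
from h import *
im,P=wrist();cv2.imwrite("pics/w6.png",im["pixels"][...,::-1])
bins(P,(.6366,-.126),-2.1,(75,50),tag="tray")
bins(P,(.6366,-.126),-2.1,(75,30),lo=.11,hi=.135,tag="block")
E
```

```text
t 20.55 p [ 0.6368 -0.1262  0.1047] close 87.8 down [ 0.  0. -1.] q [-0.12  0.57  0.3   1.74 -0.22  0.86  1.81] op 0.0401
tray y by x [(-70, -37.1, 36.8), (-60, -37.3, 37.4), (-50, -37.6, 37.7), (-40, -37.1, 38.0), (-30, -37.4, 38.3), (-20, -37.5, 37.8), (-10, -37.3, 38.0), (0, -37.6, 37.5), (10, -37.3, 37.9)]
tray x by y [(-40, -62.9, 19.0), (-30, -62.8, -34.1), (-20, -62.6, -51.3), (-10, -62.5, -51.3), (0, -62.5, -51.2), (10, -62.4, -51.3), (20, -62.5, -33.8), (30, -61.8, 19.4)]
block y by x [(-50, -19.0, 18.4), (-40, -19.8, 19.0), (-30, -20.1, 19.3), (-20, -28.6, 27.8), (-10, -20.3, 19.8), (0, -20.4, 19.6), (10, -20.1, 19.2), (30, -19.0, 18.4), (40, -19.2, 17.6)]
block x by y [(-30, -37.9, 11.5), (-20, -44.2, 42.7), (-10, -44.2, 42.7), (0, -44.1, 42.9), (10, -44.1, 42.7), (20, -12.3, -10.0)]
```

View pics/w6.png

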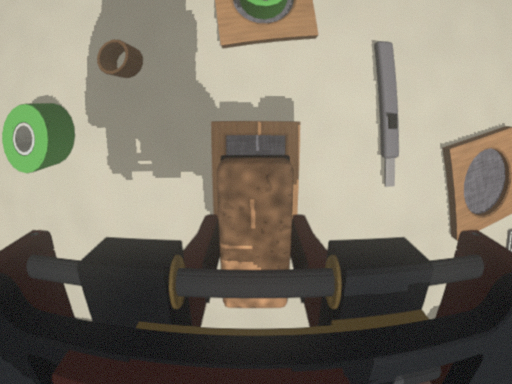

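The block is well aligned over its tray (tray columns 211–299, block centred at 255). Lowering it and letting go.

Call:
servo_tool --rows '[{"dp": [0.1, 0.05, -3.0], "dr": [0, 0, 0], "gripper": 0}, {"dp": [0, 0, -2.5], "dr": [0, 0, 0], "gripper": 0}, {"dp": [0, 0, -1.7], "dr": [0, 0, 0], "gripper": 0}, {"dp": [0, 0, -0.9], "dr": [0, 0, 0], "gripper": 0}, {"dp": [0, 0, -0.4], "dr": [0, 0, 0], "gripper": 0}]'

```text
time: 21.22
tool_pos: [0.638, -0.1257, 0.0196]
orientation: [0.061, 3.141, -0.0]
contact_force: [0.3, 0.4, -0.4]
opening: 0.0399
finger_force: 30.0
```

Call:
servo_tool --rows '[{"dp": [0, 0, 0], "dr": [0, 0, 0], "gripper": 0}, {"dp": [0, 0, 0], "dr": [0, 0, 0], "gripper": 0}, {"dp": [0, 0, 0], "dr": [0, 0, 0], "gripper": 0}, {"dp": [0, 0, 0], "dr": [0, 0, 0], "gripper": 0}, {"dp": [0, 0, 0], "dr": [0, 0, 0], "gripper": 0}]'

```text
time: 21.85
tool_pos: [0.6379, -0.1256, 0.0198]
orientation: [0.061, 3.141, 0.0]
contact_force: [-0.3, -0.3, -1.7]
opening: 0.0396
finger_force: 30.0
```

Call:
servo_tool --rows '[{"dp": [0, 0, 0], "dr": [0, 0, 0], "gripper": 0.75}, {"dp": [0, 0, 0], "dr": [0, 0, 0], "gripper": 0.75}, {"dp": [0, 0, 0], "dr": [0, 0, 0], "gripper": 0.75}, {"dp": [0, 0, 0], "dr": [0, 0, 0], "gripper": 0.75}, {"dp": [0, 0, 2.0], "dr": [0, 0, 0], "gripper": 0.75}]'

```text
time: 22.48
tool_pos: [0.6365, -0.1254, 0.039]
orientation: [-0.061, -3.138, -0.001]
contact_force: [-0.6, 0.8, -0.4]
opening: 0.0659
finger_force: 0.0
```

Call:
servo_tool --rows '[{"dp": [0, 0, 4.0], "dr": [0, 0, 0], "gripper": 1}, {"dp": [0, 0, 4.0], "dr": [0, 0, 0], "gripper": 1}, {"dp": [0, 0, 1.5], "dr": [0, 0, 0], "gripper": 1}, {"dp": [0, 0, 0], "dr": [0, 0, 0], "gripper": 1}, {"dp": [0, 0, 0], "dr": [0, 0, 0], "gripper": 1}]'

```text
time: 23.1
tool_pos: [0.6369, -0.1253, 0.1334]
orientation: [-0.061, -3.139, -0.0]
contact_force: [-0.2, 0.0, 0.2]
opening: 0.0877
finger_force: 0.0
```

```bash
python3 - <<'E'
from h import *
im,P=wrist();h=P[...,2]
bins(P,(.637,-.126),-2.1,(75,50),tag="tray",step=20)
bins(P,(.637,-.126),-2.1,(60,30),lo=.028,hi=.042,tag="block",step=20)
s=(h>.028)&(h<.042)&(np.hypot(P[...,0]-.637,P[...,1]+.126)<.03);print(np.percentile(h[s],[5,50,95]))
s=(h>.043)&(h<.053)&(np.hypot(P[...,0]-.568,P[...,1]+.339)<.05)
if s.sum()>50:print("large",s.sum(),rect(P,s))
E
```

```text
t 23.1 p [ 0.6369 -0.1253  0.1334] close 87.8 down [-0.002  0.    -1.   ] q [-0.13  0.54  0.32  1.72 -0.2   0.92  1.8 ] op 0.0877
tray y by x [(-70, -36.9, 37.7), (-50, -37.3, 38.2), (-30, -37.0, 37.7), (-10, -38.3, 37.9), (10, -38.1, 37.7), (30, -37.6, 37.6), (50, -37.5, 37.0)]
tray x by y [(-50, -61.8, 61.7), (-30, -62.5, 62.4), (-10, -62.3, 62.7), (10, -62.4, 62.7), (30, -61.6, 61.6)]
block y by x [(-50, -19.7, 19.7), (-30, -19.1, 19.9), (-10, -19.5, 19.3), (10, -19.8, 19.6), (30, -19.3, 19.9)]
block x by y [(-30, -42.7, 43.3), (-10, -43.0, 43.5), (10, -42.4, 43.4)]
[0.03273427 0.03425184 0.03541701]
large 2139 ((567.6524658203125, -338.15765380859375), (65.53988647460938, 65.292236328125), 41.78156280517578)
```

Block seated. Last, the large roll.

Call:
servo_tool --rows '[{"dp": [-1.4, -4.26, 0], "dr": [0, 0, 0], "gripper": 1}, {"dp": [-1.4, -4.26, 0], "dr": [0, 0, 0], "gripper": 1}, {"dp": [-1.4, -4.26, 0], "dr": [0, 0, 0], "gripper": 1}, {"dp": [-1.4, -4.26, 0], "dr": [0, 0, 0], "gripper": 1}, {"dp": [-1.4, -4.26, 0], "dr": [0, 0, 0], "gripper": 1}]'

```text
time: 23.78
tool_pos: [0.5665, -0.3395, 0.1331]
orientation: [-0.061, -3.139, -0.002]
contact_force: [0.4, 0.2, -0.3]
opening: 0.0879
finger_force: 0.0
```

Call:
servo_tool --rows '[{"dp": [0, 0, 0], "dr": [0, 0, 0], "gripper": 1}, {"dp": [0, 0, 0], "dr": [0, 0, 0], "gripper": 1}, {"dp": [0, 0, 0], "dr": [0, 0, 0], "gripper": 1}, {"dp": [0, 0, 0], "dr": [0, 0, 0], "gripper": 1}, {"dp": [0, 0, 0], "dr": [0, 0, 0], "gripper": 1}]'

```text
time: 24.4
tool_pos: [0.5682, -0.3379, 0.1347]
orientation: [0.059, 3.141, 0.0]
contact_force: [0.2, -0.5, -0.6]
opening: 0.0879
finger_force: 0.0
```

```bash
python3 - <<'E'
from h import *
im,P=wrist();h=P[...,2]
s=(h>.043)&(h<.053)&(np.hypot(P[...,0]-.568,P[...,1]+.339)<.05)
if s.sum()>50:print("large",s.sum(),rect(P,s))
bins(P,(.5677,-.338),0,(40,40),lo=.043,hi=.053,step=10)
E
```

```text
t 24.4 p [ 0.5682 -0.3379  0.1347] close 87.8 down [ 0.  0. -1.] q [ 0.2   0.56  0.34  1.69 -0.22  0.93  2.16] op 0.0879
large 3626 ((567.6614990234375, -339.0508728027344), (64.7914810180664, 64.65548706054688), 61.10525131225586)
 y by x [(-40, -11.7, 9.3), (-30, -23.9, 21.9), (-20, -29.7, 27.9), (-10, -32.8, 30.7), (0, -32.6, 30.7), (10, -29.6, 27.9), (20, -23.0, 22.1), (30, -9.1, 7.7)]
 x by y [(-40, -12.4, 12.4), (-30, -24.5, 23.5), (-20, -29.6, 29.0), (-10, -31.9, 31.2), (0, -31.5, 31.2), (10, -28.1, 27.8), (20, -21.9, 21.3)]
```

Call:
servo_tool --rows '[{"dp": [-0.05, -0.1, -3.5], "dr": [0, 0, 0], "gripper": 1}, {"dp": [0, 0, -3.5], "dr": [0, 0, 0], "gripper": 1}, {"dp": [0, 0, -3.0], "dr": [0, 0, 0], "gripper": 1}, {"dp": [0, 0, -1.45], "dr": [0, 0, 0], "gripper": 1}, {"dp": [0, 0, 0], "dr": [0, 0, 0], "gripper": 1}]'

```text
time: 25.08
tool_pos: [0.5669, -0.3394, 0.0195]
orientation: [-0.061, -3.14, -0.001]
contact_force: [-1.0, 0.2, 1.4]
opening: 0.0878
finger_force: 0.0
```

Call:
servo_tool --rows '[{"dp": [0, 0, 0], "dr": [0, 0, 0], "gripper": 0}, {"dp": [0, 0, 0], "dr": [0, 0, 0], "gripper": 0}, {"dp": [0, 0, 0], "dr": [0, 0, 0], "gripper": 0}, {"dp": [0, 0, 0], "dr": [0, 0, 0], "gripper": 0}, {"dp": [0, 0, 0], "dr": [0, 0, 0], "gripper": 0}]'

```text
time: 25.7
tool_pos: [0.568, -0.3398, 0.0213]
orientation: [0.061, 3.14, -0.0]
contact_force: [-0.8, 0.9, 6.2]
opening: 0.0658
finger_force: 30.0
```

Call:
servo_tool --rows '[{"dp": [0, 0, 2.0], "dr": [0, 0, 0], "gripper": 0}, {"dp": [0, 0, 3.5], "dr": [0, 0, 0], "gripper": 0}, {"dp": [0, 0, 3.5], "dr": [0, 0, 0], "gripper": 0}, {"dp": [0.6, 4.3, 0], "dr": [0, 0, 0], "gripper": 0}, {"dp": [0.6, 4.3, 0], "dr": [0, 0, 0], "gripper": 0}]'

```text
time: 26.32
tool_pos: [0.5796, -0.2534, 0.1119]
orientation: [0.064, 3.139, -0.001]
contact_force: [1.1, 1.0, -1.8]
opening: 0.0655
finger_force: 30.0
```

Call:
servo_tool --rows '[{"dp": [0.62, 4.3, 0], "dr": [0, 0, 0], "gripper": 0}, {"dp": [0.62, 4.3, 0], "dr": [0, 0, 0], "gripper": 0}, {"dp": [0.62, 4.3, 0], "dr": [0, 0, 0], "gripper": 0}, {"dp": [0.62, 4.3, 0], "dr": [0, 0, 0], "gripper": 0}, {"dp": [0.62, 4.3, 0], "dr": [0, 0, 0], "gripper": 0}]'

```text
time: 26.95
tool_pos: [0.6105, -0.0375, 0.1113]
orientation: [0.061, 3.14, -0.0]
contact_force: [0.9, -0.5, -1.3]
opening: 0.0657
finger_force: 30.0
```

Call:
servo_tool --rows '[{"dp": [0.62, 4.3, 0], "dr": [0, 0, 0], "gripper": 0}, {"dp": [0.62, 4.3, 0], "dr": [0, 0, 0], "gripper": 0}, {"dp": [0.62, 4.3, 0], "dr": [0, 0, 0], "gripper": 0}, {"dp": [0.62, 4.3, 0], "dr": [0, 0, 0], "gripper": 0}, {"dp": [0, 0, 0], "dr": [0, 0, 0], "gripper": 0}]'

```text
time: 27.58
tool_pos: [0.635, 0.139, 0.1109]
orientation: [0.05, 3.141, 0.004]
contact_force: [0.3, -0.7, -2.1]
opening: 0.0655
finger_force: 30.0
```

Call:
servo_tool --rows '[{"dp": [0, 0, 0], "dr": [0, 0, 0], "gripper": 0}, {"dp": [0, 0, 0], "dr": [0, 0, 0], "gripper": 0}, {"dp": [0, 0, 0], "dr": [0, 0, 0], "gripper": 0}, {"dp": [0, 0, 0], "dr": [0, 0, 0], "gripper": 0}, {"dp": [0, 0, 0], "dr": [0, 0, 0], "gripper": 0}]'

```text
time: 28.2
tool_pos: [0.6351, 0.1331, 0.1102]
orientation: [-0.062, -3.141, 0.0]
contact_force: [0.3, -0.3, -0.7]
opening: 0.066
finger_force: 30.0
```

```bash
python3 - <<'E'
from h import *
im,P=wrist();cv2.imwrite("pics/w7.png",im["pixels"][...,::-1])
bins(P,(.636,.134),15,(70,70),tag="tray")
h=P[...,2];hsv=cv2.cvtColor(im["pixels"],cv2.COLOR_RGB2HSV)
s=(hsv[...,1]>100)&(abs(hsv[...,0].astype(int)-60)<20)&(h>.11)&(h<.16)&(np.hypot(P[...,0]-.636,P[...,1]-.134)<.045)
print(s.sum(),P[s].min(0),P[s].max(0))
E
```

```text
t 28.2 p [0.6351 0.1331 0.1102] close 87.8 down [-0. -0. -1.] q [-0.52  0.57  0.3   1.73 -0.21  0.87  1.4 ] op 0.066
tray y by x [(-60, -52.0, 51.7), (-50, -52.0, 51.5), (-40, -52.4, 51.8), (-30, -52.7, 52.2), (-20, -52.5, 52.1), (-10, -52.5, 52.5), (0, -51.7, 52.5), (10, 36.7, 52.8), (20, 38.4, 53.1), (30, -23.2, 53.3), (40, -18.0, -2.9)]
tray x by y [(-60, -52.2, 1.0), (-50, -52.3, -2.4), (-40, -52.3, -11.4), (-30, -52.3, 36.7), (-20, -52.4, 42.1), (-10, -52.6, 42.5), (0, -52.8, -37.9), (10, -52.9, -34.2), (20, -52.9, -26.3), (30, -52.4, 24.5), (40, -52.4, 36.5), (50, -52.4, 36.7)]
6798 [0.60197705 0.09974146 0.11000093] [0.66647428 0.16577643 0.13904616]
```

View pics/w7.png

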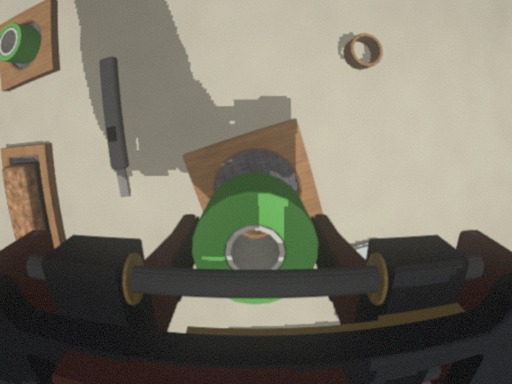

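The large roll is centred at (256,240) over its tray to within about 1.5 mm, so I'll lower and release it.

Call:
servo_tool --rows '[{"dp": [0.12, 0.1, -3.0], "dr": [0, 0, 0], "gripper": 0}, {"dp": [0, 0, -2.5], "dr": [0, 0, 0], "gripper": 0}, {"dp": [0, 0, -1.7], "dr": [0, 0, 0], "gripper": 0}, {"dp": [0, 0, -0.9], "dr": [0, 0, 0], "gripper": 0}, {"dp": [0, 0, -0.45], "dr": [0, 0, 0], "gripper": 0}]'

```text
time: 28.88
tool_pos: [0.6363, 0.1343, 0.0251]
orientation: [-0.061, -3.14, -0.0]
contact_force: [-10.7, -1.2, 29.8]
opening: 0.0659
finger_force: 30.0
```

Call:
servo_tool --rows '[{"dp": [0, 0, 0], "dr": [0, 0, 0], "gripper": 0}, {"dp": [0, 0, 0], "dr": [0, 0, 0], "gripper": 0}, {"dp": [0, 0, 0], "dr": [0, 0, 0], "gripper": 0}, {"dp": [0, 0, 0], "dr": [0, 0, 0], "gripper": 0}, {"dp": [0, 0, 0], "dr": [0, 0, 0], "gripper": 0}]'

```text
time: 29.5
tool_pos: [0.6369, 0.1345, 0.0253]
orientation: [0.061, 3.14, 0.001]
contact_force: [0.9, -0.5, 4.4]
opening: 0.0656
finger_force: 30.0
```

Call:
servo_tool --rows '[{"dp": [0, 0, 0], "dr": [0, 0, 0], "gripper": 0.9}, {"dp": [0, 0, 0], "dr": [0, 0, 0], "gripper": 0.9}, {"dp": [0, 0, 0], "dr": [0, 0, 0], "gripper": 0.9}, {"dp": [0, 0, 0], "dr": [0, 0, 0], "gripper": 0.9}, {"dp": [0, 0, 2.0], "dr": [0, 0, 0], "gripper": 0.9}]'

```text
time: 30.12
tool_pos: [0.635, 0.1341, 0.0439]
orientation: [-0.061, -3.138, 0.002]
contact_force: [0.4, 0.6, -0.7]
opening: 0.0789
finger_force: 0.0
```

Call:
servo_tool --rows '[{"dp": [0, 0, 4.0], "dr": [0, 0, 0], "gripper": 1}, {"dp": [0, 0, 5.0], "dr": [0, 0, 0], "gripper": 1}, {"dp": [0, 0, 4.0], "dr": [0, 0, 0], "gripper": 1}, {"dp": [0, 0, 0], "dr": [0, 0, 0], "gripper": 1}, {"dp": [0, 0, 0], "dr": [0, 0, 0], "gripper": 1}]'

```text
time: 30.75
tool_pos: [0.6359, 0.1344, 0.1749]
orientation: [-0.061, -3.141, -0.0]
contact_force: [-0.3, 0.1, -0.6]
opening: 0.0875
finger_force: 0.0
```

```bash
python3 - <<'E'
from h import *
from bench import vision
im,P=wrist();h=P[...,2]
bins(P,(.636,.134),15,(70,70),tag="tray",step=20)
s=(h>.045)&(h<.062)&(np.hypot(P[...,0]-.636,P[...,1]-.134)<.04);print(rect(P,s),np.percentile(h[s],[5,50,95]))
im=vision.get_image("side");cv2.imwrite("pics/end.png",im["pixels"][...,::-1]);P=cloud(im);h=P[...,2]
for k,c,H in(("roller",(.36,.28),.032),("small",(.461,-.113),.04),("block",(.637,-.128),.034)):
    s=(abs(h-H)<.005)&(np.hypot(P[...,0]-c[0],P[...,1]-c[1])<.07);print(k,np.median(h[s]),np.round(rect(P,s)[0],1))
E
```

```text
t 30.75 p [0.6359 0.1344 0.1749] close 87.8 down [-0.  0. -1.] q [-0.54  0.49  0.32  1.68 -0.18  0.99  1.38] op 0.0875
tray y by x [(-70, -52.0, 51.2), (-50, -52.1, 52.1), (-30, -52.4, 52.9), (-10, -51.9, 53.1), (10, -52.5, 53.0), (30, -52.1, 53.2), (50, -50.8, 51.4)]
tray x by y [(-70, -51.5, 51.0), (-50, -51.9, 52.5), (-30, -52.5, 53.0), (-10, -52.8, 52.6), (10, -52.5, 52.5), (30, -52.1, 52.1), (50, -51.6, 50.9)]
((636.23779296875, 134.26254272460938), (64.42064666748047, 64.46060943603516), 37.85527801513672) [0.0505617  0.05212842 0.05331048]
roller 0.032084319904032876 [363.3 278.7]
small 0.0398122502686008 [ 460.9 -113.7]
block 0.03407742008845037 [ 637.5 -127.4]
```

View pics/end.png

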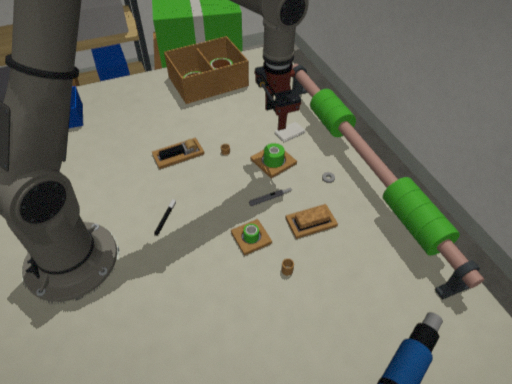

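All four are seated in their trays: roller (178,152), large roll (274,157), small roll (251,234) and block (312,219). Their top heights are 32, 52, 40 and 34 mm, which matches lying on the recess floors, and the gripper is clear.

```bash
python3 -c "
from bench import workorder
print(workorder.sign_off())"
```

```text
the job is handed in; nothing more can be done
None
```

The large roll, small roll, block and seam roller are each lying flat in their own tray, with the roller's wheel in the wide end. I handed the job in at about 31 s, and the sign-off gave no verdict.

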